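# Clamp a thruster bracket in the clutch vise

### The arm

A 6-joint arm with a two-finger parallel gripper is mounted at the origin on the work surface. World frame = base frame: x ahead of the robot, y to its left, z up, the work surface at z = 0. Lengths are in m, angles in degrees, forces in N, time in s.
With the tool pointing down it reaches from about 0.275 to 0.875 m from the base axis. Payload 12.5 kg.
Tool frame: the origin (TCP) lies midway between the tips of the shut fingers; the grasp point (between the pads) lies 19 mm behind it; z points along the fingers, x is the direction in which the jaws open and shut, and the axes are right-handed (so a half turn about z gives the same grasp; the last joint's range is limited). The gripper opens to 85 mm and grips with 20 to 120 N. Pads are 22 mm wide; open, the fingers measure 114 mm over their backs; the gripper's body (76 mm by 85 mm) begins 54 mm behind the grasp point. The pads swing forward as they close: fully open they stand 13 mm farther back than shut.
Start: joints at [-71.024, 20.094, 94.641, -0, 65.266, -4.847], TCP at [0.222, -0.503, 0.231] pointing down, gripper open.
Joint ranges: [-157.81, 157.81], [-45, 120.19], [0.68, 151.7], [-89.99, 269.99], [4.06, 180], [-164.3, 164.3]. Speed limits (degrees/s): [127.2, 127.2, 159.86, 180, 180, 180].

### API

Orientations are given as [roll, pitch, yaw] about the fixed x, y, z axes, in that order (R = Rz(yaw) Ry(pitch) Rx(roll)).
In Python, from rig import env, imaging gives the robot as it stands.
- The arm moves only by the shell command python3 -m crank 'ROWS' [FORCE]. ROWS is JSON, a list that holds one entry, the list of rows, each a list of 7 numbers: the finger opening in mm, from 0 to 85.4, then the shift along the tool's x, y, z in mm, then the turn, a rotation vector about the tool's x, y, z in degrees. A call has 1 to 5 rows; each row is the pose to reach, as a shift and turn from the pose commanded when the call began, along the tool's axes at that moment; what a row does not reach only later rows make up. A row lasts 1/8 s, in which the tool goes at most 62.5 mm and 10.7 degrees, less where a joint would pass 70% of its speed; a pose out of reach is approached as far as the arm can. A call with a gripper value outside its range is refused whole. The fingers move at their own pace and stop on an object; FORCE is the grip in N (left out, the last holds). Time passes only in rows, so rows that repeat a pose let the fingers close. It gives the time, the measured TCP pose, the force and the opening at its end, in the units of the state.
- env.state(): the state, without advancing time (a new reading comes with each control period).
- imaging.grab_frame(name): name is "scene" or "top" or "wrist"; returns a dict with "frame" (400x640x3 uint8, red, green, blue), "vertical_fov" (degrees; the focal length in pixels is half the picture's height over the tangent of half this angle, whatever the lens; pixels are square), "cx", "cy" (the principal point, pixels), "k1" (the pictures are not rectified: a ray, as slopes to the right and down, at radius r is drawn at 1 + k1 r^2 times it, then the intrinsics apply), "T" (4x4, takes a point from camera to world coordinates). Camera axes: x right, y down, z forward; pixel columns grow to the right and rows downward; lengths in m; the calibration is good to about 2 mm. A picture is of the moment at which its call begins. There is no depth.
- env.close_job(): hands the job in, once; it reports no verdict.
The state is a dict: "time": time; "q": joint angles; "dq": joint speeds; "effort": joint torques, N m; "eef_pos": TCP position; "tcp_rot": TCP orientation; "wrist_force": force on the tool from outside, world axes, zero at the start; "ft_torque": the same for the moment, N m; "gripper_width": opening from 0.0 (shut) to 1.0 (fully open).
Only numpy, scipy, OpenCV 4.12 (cv2) and the standard library are available. Lean on these libraries where they do the work, as an engineer would, in place of code of your own. Each camera call takes 0.05 s, during which the arm holds its last target. There are 200 camera calls.

### The job

Stand the white pipe-socket bracket upright between the open jaws of the small bench vise, socket up, and let go of it. Then turn the vise's black clutch knob clockwise until its clutch slips and stop there, going no more than about 15 degrees past the first slip, so that the bracket is left clamped. Leave the cup, the screwdriver and the pipe tee where they are.

Things in the scene. Friction and masses are not known exactly. Their poses are not given: they have to be found in the camera images.
- part_center (a point): Centre of the loose white bracket (about 120 g): a block 30 (x) by 44 (y) by 24 mm high, on its middle an upright round pipe socket 27 mm across, 34 mm tall, to grip it by (socket's middle 12 mm above this point). 58 mm tall in all; this point is 29 mm above its underside, z up. Its x goes along the vise's x, either way round: the jaws close on its 44 mm long sides, 30 mm apart.
- vise: Grey vise bolted to the table, base 215 x 80 mm. Origin at table level, z up; x is the closing direction, from the knob (x = -100 mm) through the moving jaw to the spring stop. The flat pocket floor is 18 mm above the origin; y = 0 is the middle of the 60 mm wide jaws. Jaw and stop tops are 40 to 42 mm above the table (knob drive 45 mm). The pocket is open at both y ends.
- jaw: Steel moving jaw, 60 mm wide, 22 mm high. Origin on its clamping face, at mid width, at the pocket floor; axes as the vise's. The knob drives it towards +x, 7 mm per radian, 16 mm at most. Opposite it, on the +x side, is a steel stop plate, set differently each time: 33.5 to 41.5 mm between the faces at the start. The plate sits on stiff springs and gives way a little, so the knob stiffens gradually.
- knob_grip (a point): Black clutch knob, turned about an upright axis: a bar 48 mm long (along its y), 12 mm thick (its x), 32 mm tall. This point is on the axis, 16 mm below its top, 75.5 mm above the table; 20 mm under it is a 34 mm round hub. Clockwise from above closes the jaw: 0.2 N m while it runs free (about 0 at rest), rising to about 0.4 (0.35 at rest), where the clutch slips. 0.8 to 2.3 rad in all, 0.05 of it springy give of the bar.
- ring_mark (a point): Centre of the top of the 52 mm aluminium ring just under the knob, coaxial; it turns with the jaw drive. At the start its y and the knob's y point the same way (white line on the bar over black mark on the ring); their angle is how far the clutch has slipped. In slip the torque stops rising, the knob turns on, ring and jaw stand still. The jaw stays put when the knob is let go.
- cup: White paper-coloured cup, 80 mm across, 110 mm tall, origin under its centre. Not to be moved.
- driver: Screwdriver lying on the table. Not to be moved.
- tee: White pipe tee, 70 mm long, lying on the table, 27 mm in diameter. Not to be moved.

How it is judged (in metres and radians):
On the way, in this order (a step that is already met when the one before it is completed fails the run):
1. the bracket stands upright between the jaws, on the pocket floor, let go, the clutch not yet slipped (y of part_center in the frame of vise between -0.015 and 0.015 m and x of part_center in the frame of vise between -0.02 and 0.025 m and z of part_center in the frame of vise below 0.052 m and angle between part_center's own z axis and vertical below 0.1 rad and angle between the x axis of part_center and the x axis of vise, either way round below 0.2 rad and contact force between the fingers and part below 0.5 N and angle between the y axis of knob_grip and the y axis of ring_mark, either way round below 0.06 rad), for 0.2 s.
2. the jaw squeezes the bracket and the clutch has slipped (y of part_center in the frame of vise between -0.015 and 0.015 m and x of part_center in the frame of vise between -0.02 and 0.025 m and z of part_center in the frame of vise below 0.052 m and angle between part_center's own z axis and vertical below 0.1 rad and angle between the x axis of part_center and the x axis of vise, either way round below 0.2 rad and contact force between jaw and part above 8 N and angle between the y axis of knob_grip and the y axis of ring_mark, either way round above 0.1 rad), for 0.1 s.
At the end, for the whole second after the job is handed in: The bracket stands upright (within 0.1 rad) on the pocket floor between the jaws, within 15 mm of their middle, its x within 0.2 rad of the vise's, at rest, with more than 8 N of clamping force on the jaw; the knob's clutch has slipped by 0.04 to 0.45 rad (y of part_center in the frame of vise between -0.015 and 0.015 m and x of part_center in the frame of vise between -0.02 and 0.025 m and z of part_center in the frame of vise below 0.052 m and angle between part_center's own z axis and vertical below 0.1 rad and angle between the x axis of part_center and the x axis of vise, either way round below 0.2 rad and contact force between jaw and part above 8 N and angle between the y axis of knob_grip and the y axis of ring_mark, either way round between 0.04 and 0.45 rad and linear speed of part below 0.01 m/s); the robot touches nothing.
It fails at once if the clutch is turned on past its slip (more than 0.45 rad) (angle between the y axis of knob_grip and the y axis of ring_mark, either way round above 0.45 rad).
It fails at once if the cup, screwdriver or tee is moved more than 30 mm (distance of any of cup, driver, tee from where it was at the start of the episode above 0.03 m).
It also fails if it takes over 69 s, if anything falls off the work surface, if the arm or the gripper's body presses on something with over 40 N, if the wrist force passes 120 N, or if a joint passes its speed limit or range.

## Working session

There is one attempt and no reset: what is moved stays moved. The work goes in short steps, Python scripts to look and compute and a shell command to move; the robot and the scene stay as the last step left them, time stands still between calls to the robot, and variables do not carry over. Pictures are saved under pics/ and viewed, about 8 in all and at most 12, crops included, and the job is handed in when it is done.

```bash
mkdir -p pics; ls; cat > h.py <<'E'
import numpy as np, cv2
from rig import env, imaging
from scipy.spatial.transform import Rotation as R
def grab(n,save=None):
    f=imaging.grab_frame(n)
    if save: cv2.imwrite('pics/'+save,cv2.cvtColor(f['frame'],cv2.COLOR_RGB2BGR)); np.savez('pics/'+save+'.npz',**{k:v for k,v in f.items()})
    return f
def load(s): return dict(np.load('pics/'+s+'.npz'))
def K(f):
    fl=f['frame'].shape[0]/2/np.tan(np.radians(f['vertical_fov'])/2)
    return np.array([[fl,0,float(f['cx'])],[0,fl,float(f['cy'])],[0,0,1]]), np.array([float(f['k1']),0,0,0,0])
def pt(f,u,v,z):
    k,d=K(f); s=cv2.undistortPoints(np.array([[[u,v]]],float),k,d)[0,0]
    T=f['T']; r=T[:3,:3]@[s[0],s[1],1]; o=T[:3,3]; return o+r*(z-o[2])/r[2]
def proj(f,P):
    k,d=K(f); T=np.linalg.inv(f['T']); return cv2.projectPoints(np.atleast_2d(P).astype(float),cv2.Rodrigues(T[:3,:3])[0],T[:3,3],k,d)[0][:,0]
def shift(target,rpy=None):
    "shift in tool axes (mm) from current measured pose"
    s=env.state(); Rt=R.from_euler('xyz',s['tcp_rot'],degrees=True)
    return Rt.inv().apply(np.array(target)-s['eef_pos'])*1000
E
python3 - <<'E'
from h import *
for n in('scene','top','wrist'):
    f=grab(n,n+'0.png'); print(n,f['vertical_fov'],f['cx'],f['cy'],f['k1'],np.round(f['T'],3).tolist())
s=env.state();print(s)
E
```

```text
pics
scene 52.97114056314627 321.8749760583169 202.09492987904363 -0.0761922746612294 [[0.863, 0.388, -0.324, 0.9], [0.505, -0.676, 0.536, -0.491], [-0.011, -0.626, -0.779, 0.775], [0.0, 0.0, 0.0, 1.0]]
top 57.91853718999421 313.771502186722 192.66660143156741 -0.05381215632986902 [[0.021, -0.991, 0.133, 0.468], [-1.0, -0.024, -0.019, -0.019], [0.022, -0.132, -0.991, 1.063], [0.0, 0.0, 0.0, 1.0]]
wrist 61.69618370225594 322.14583005761716 196.88495849185028 -0.05687229607379153 [[0.403, -0.866, -0.295, 0.298], [-0.915, -0.383, -0.128, -0.47], [-0.002, 0.321, -0.947, 0.373], [0.0, 0.0, 0.0, 1.0]]
{'time': 0.15, 'q': array([-7.10236900e+01,  2.01179879e+01,  9.46695911e+01,  2.72567410e-04,
        6.52645555e+01, -4.84741494e+00]), 'dq': array([-0.04176209, -0.05900984, -0.02269591,  0.04412387, -0.04848263,
       -0.02258598]), 'effort': array([ 1.21670058e-03, -5.06249249e+01, -2.91502136e+01, -1.69906781e-05,
        3.31253555e-03, -3.34746392e-05]), 'eef_pos': array([ 0.22209596, -0.50287842,  0.23086794]), 'tcp_rot': array([-1.79995348e+02,  5.19271480e-02, -6.61763871e+01]), 'wrist_force': array([ 1.60341548,  0.74015863, -0.64677332]), 'ft_torque': array([0.07627842, 0.01139332, 0.017071  ]), 'gripper_width': 0.9955444224281672}
```

View pics/top0.png

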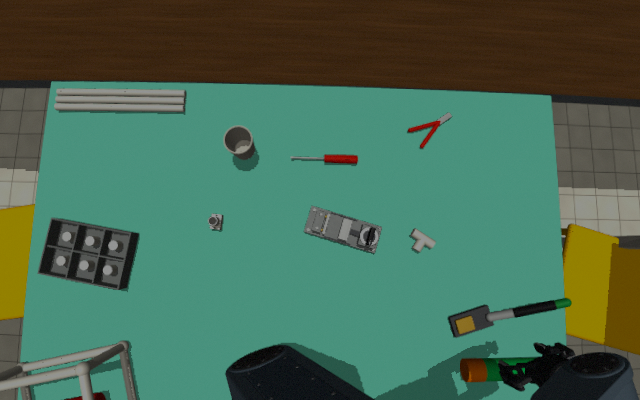

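View pics/scene0.png

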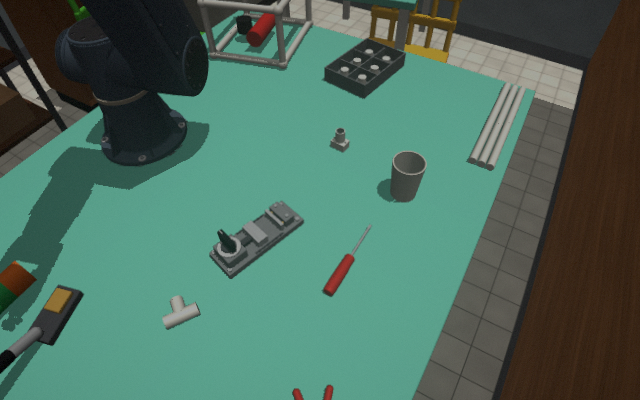

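The top view shows the bracket at about (215,222) and the vise at about (343,230), with its knob at (369,236). The tee is at (422,240), the driver at (325,159) and the cup at (239,142). Next I'll enlarge the bracket and the vise.

```bash
python3 - <<'E'
from h import *
t=cv2.imread('pics/top0.png')
a=cv2.resize(t[200:260,300:390],None,fx=8,fy=8,interpolation=cv2.INTER_CUBIC)  # 720x480
b=cv2.resize(t[207:237,200:230],None,fx=8,fy=8,interpolation=cv2.INTER_CUBIC)
s=cv2.imread('pics/scene0.png')
cv2.imwrite('pics/c1.png',a)
c=np.zeros((480,800,3),np.uint8); c[:240,:240]=b
d=cv2.resize(s[190:285,200:312],None,fx=5,fy=5,interpolation=cv2.INTER_CUBIC); c[:475,240:800]=d
e=cv2.resize(s[120:160,320:360],None,fx=6,fy=6,interpolation=cv2.INTER_CUBIC); c[240:480,:240]=e
cv2.imwrite('pics/c2.png',c)
E
```

```text
(no output)
```

View pics/c1.png

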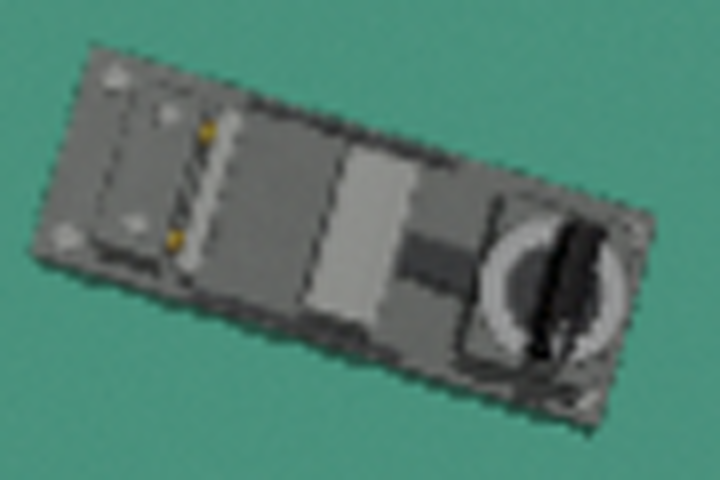

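View pics/c2.png

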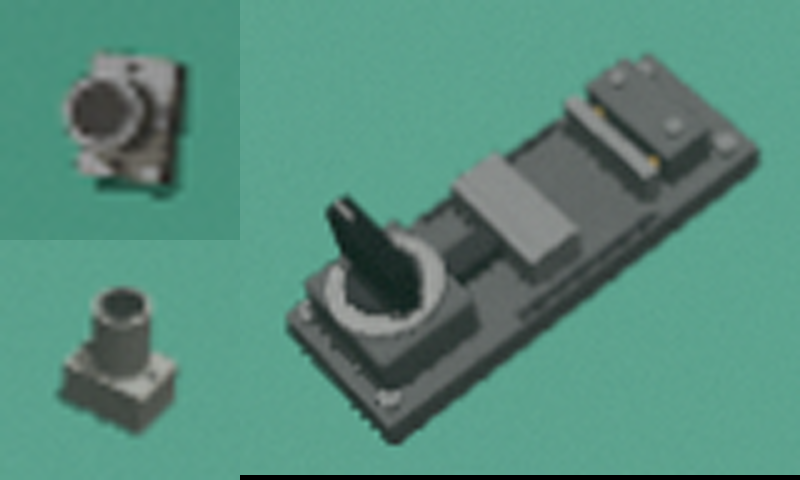

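The crop c1 shows the vise base corners at (92,45), (655,213), (597,430) and (35,258). The jaw face edge runs from (348,145) to (305,305), and the stop edge from (240,112) to (195,270). The knob bar runs from (590,225) to (540,355), with the white ring around (555,290). The bracket stands upright in c2, with its socket top at (103,110) in the top inset and (123,303) in the scene inset.

```bash
python3 - <<'E'
from h import *
t=load('top0.png'); s=load('scene0.png')
c1=lambda x,y,z:pt(t,300+(x+.5)/8-.5,200+(y+.5)/8-.5,z)
b=lambda x,y,z:pt(t,200+(x+.5)/8-.5,207+(y+.5)/8-.5,z)
e=lambda x,y,z:pt(s,320+(x+.5)/6-.5,120+(y-240+.5)/6-.5,z)
d=lambda x,y,z:pt(s,200+(x-240+.5)/5-.5,190+(y+.5)/5-.5,z)
n=np.linalg.norm; ang=lambda v:np.degrees(np.arctan2(v[1],v[0]))
C=[c1(*p,.012) for p in((92,45),(655,213),(597,430),(35,258))]
print('base',np.round(C,4).tolist(),'ctr',np.mean(C,0), n(C[0]-C[1]),n(C[1]-C[2]),'xang',ang(C[0]-C[1]),ang(C[3]-C[2]), 'yang-90',ang(C[2]-C[1])+90,ang(C[3]-C[0])+90)
J=[c1(348,145,.04),c1(305,305,.04)];S=[c1(240,112,.04),c1(195,270,.04)]
print('jaw',J,n(J[0]-J[1]),'stop',S,'gap',n(np.mean(J,0)-np.mean(S,0)))
k=[c1(590,225,.0915),c1(540,355,.0915)];print('knob top',k,np.mean(k,0),n(k[0]-k[1]),ang(k[0]-k[1]))
print('ring ctr top',c1(555,290,.05))
# scene
print('scene knob top ends',d(343,203,.0915),'ring',d(385,283,.05))
Sc=[d(*p,.012) for p in((290,325),(393,435),(757,155),(650,60))];print('scene base',np.round(Sc,4).tolist(),'ctr',np.mean(Sc,0),ang(Sc[2]-Sc[1]),n(Sc[2]-Sc[1]))
print('brkt sock top',b(103,110,.058),'scene',e(123,303,.058))
B=[b(*p,.024) for p in((100,55),(178,65),(165,180),(80,170))];print('blk',np.round(B,4).tolist(),np.mean(B,0),n(B[0]-B[1]),n(B[1]-B[2]),'long',ang(B[1]-B[2]),ang(B[0]-B[3]))
E_=[e(*p,.024) for p in((65,368),(135,403),(175,372))];print('scene blk',np.round(E_,4).tolist(),n(E_[0]-E_[1]),n(E_[1]-E_[2]),ang(E_[0]-E_[1]),ang(E_[2]-E_[1]),'ctr',(E_[0]+E_[2])/2)
E
```

```text
base [[0.5715, -0.0322, 0.012], [0.5147, -0.2389, 0.012], [0.436, -0.2177, 0.012], [0.4937, -0.0133, 0.012]] ctr [ 0.5039785  -0.12552241  0.012     ] 0.2143777491851948 0.08149055012370493 xang 74.62489949949887 74.24766282272063 yang-90 254.91631735673485 256.3487824437575
jaw [array([ 0.535253  , -0.12344114,  0.04      ]), array([ 0.47854191, -0.10889091,  0.04      ])] 0.05854789760702668 stop [array([ 0.54611898, -0.08489431,  0.04      ]), array([ 0.48999724, -0.06989644,  0.04      ])] gap 0.04034505560085695
knob top [array([ 0.50668453, -0.20022503,  0.0915    ]), array([ 0.46293879, -0.18343971,  0.0915    ])] [ 0.48481166 -0.19183237  0.0915    ] 0.04685549041839623 -20.991896880331062
ring ctr top [ 0.48539711 -0.19565116  0.05      ]
scene knob top ends [ 0.46996449 -0.1904739   0.0915    ] ring [ 0.48642947 -0.19587935  0.05      ]
scene base [[0.4416, -0.2195, 0.012], [0.5161, -0.2396, 0.012], [0.5727, -0.0357, 0.012], [0.4967, -0.013, 0.012]] ctr [ 0.50678747 -0.12696164  0.012     ] 74.47373710928825 0.2116750654452736
brkt sock top [0.51834813 0.24105044 0.058     ] scene [0.51934592 0.24143704 0.058     ]
blk [[0.5398, 0.252, 0.024], [0.5368, 0.2238, 0.024], [0.4956, 0.2263, 0.024], [0.4984, 0.2569, 0.024]] [0.51766153 0.23974306 0.024     ] 0.02842131482631133 0.04130500016573771 long -3.463950527711281 -6.719880925503665
scene blk [[0.4997, 0.2238, 0.024], [0.5385, 0.2193, 0.024], [0.5446, 0.2463, 0.024]] 0.039059460822469576 0.027711668507765613 173.38485615834233 77.335800133717 ctr [0.52217452 0.23502416 0.024     ]
```

Both cameras agree. The bracket socket is at (0.519, 0.241), with its long axis at about -5°. The vise yaw is 74.5° and the knob axis is at (0.4855, -0.195). The pocket middle is at about (0.5125, -0.097), with a gap of about 40 mm. Next I'll move above the bracket.

```bash
cat > go.py <<'E'
import sys; from h import *
# go.py x y z yaw : shift and turn in tool axes from measured pose
x,y,z,w=map(float,sys.argv[1:5]); s=env.state(); Rt=R.from_euler('xyz',s['tcp_rot'],degrees=True)
d=Rt.inv()*R.from_euler('xyz',[180,0,w],degrees=True)
print('t',s['time'],'shift',np.round(shift([x,y,z]),1),'turn',np.round(np.degrees(d.as_rotvec()),1),'pos',np.round(s['eef_pos'],4),'rot',np.round(s['tcp_rot'],1),'F',np.round(s['wrist_force'],1),'M',np.round(s['ft_torque'],3),'g',round(s['gripper_width'],3))
E
python3 go.py 0.519 0.241 0.18 -5
```

```text
t 0.15 shift [-560.5 -572.1   51.4] turn [ -0.    0.  -61.2] pos [ 0.2221 -0.5029  0.2309] rot [-1.80e+02  1.00e-01 -6.62e+01] F [ 1.6  0.7 -0.6] M [0.076 0.011 0.017] g 0.996
```

```bash
python3 -m crank '[[[85,-560,-572,0,0,0,-61],[85,-560,-572,0,0,0,-61],[85,-560,-572,0,0,0,-61],[85,-560,-572,0,0,0,-61],[85,-560,-572,0,0,0,-61]]]' 40; python3 go.py 0.519 0.241 0.18 -5
```

```text
time: 0.78
eef_pos: [0.3384, -0.2111, 0.2313]
tcp_rot: [180.0, -0.0, -12.1]
wrist_force: [0.9, -0.3, 0.2]
gripper_width: 0.991
t 0.775 shift [  81.5 -479.9   51.3] turn [ 0.  -0.  -7.1] pos [ 0.3384 -0.2111  0.2313] rot [180.   -0.  -12.1] F [ 0.9 -0.3  0.2] M [ 0.003 -0.019  0.013] g 0.991
```

```bash
python3 -m crank '[[[85,80,-479,0,0,0,-7],[85,80,-479,0,0,0,-7],[85,80,-479,0,0,0,-7],[85,80,-479,0,0,0,-7],[85,80,-479,0,0,0,-7]]]' 40; python3 go.py 0.519 0.241 0.18 -5
```

```text
time: 1.4
eef_pos: [0.4553, 0.0791, 0.2314]
tcp_rot: [180.0, -0.0, -5.4]
wrist_force: [1.8, -0.7, -0.1]
gripper_width: 0.995
t 1.4 shift [  48.  -167.2   51.4] turn [ 0.  -0.  -0.4] pos [0.4553 0.0791 0.2314] rot [180.   -0.   -5.4] F [ 1.8 -0.7 -0.1] M [-0.04  -0.025  0.001] g 0.995
```

```bash
python3 -m crank '[[[85,48,-167,51,0,0,0],[85,48,-167,51,0,0,0],[85,48,-167,51,0,0,0],[85,48,-167,51,0,0,0],[85,48,-167,51,0,0,0]]]' 40; python3 -c "
from h import *
f=grab('wrist','w1.png')
i=cv2.imread('pics/w1.png'); p=proj(f,[[.519,.241,.058],[.519,.241,.024]]);print(p)
c=np.clip(p.mean(0).astype(int)-[80,60],[0,0],[480,280]);print(c)
cv2.imwrite('pics/w1c.png',cv2.resize(i[c[1]:c[1]+120,c[0]:c[0]+160],None,fx=4.5,fy=4.5,interpolation=cv2.INTER_CUBIC))
"; python3 go.py 0.519 0.241 0.18 -5
```

```text
time: 2.02
eef_pos: [0.5183, 0.2383, 0.1801]
tcp_rot: [180.0, 0.0, -5.4]
wrist_force: [-0.4, 0.1, -0.2]
gripper_width: 0.997
[[322.70380762 185.75999452]
 [322.69263824 175.06510807]]
[242 120]
t 2.075 shift [ 0.3 -3.2  0.5] turn [ 0.   0.  -0.5] pos [0.5184 0.2379 0.1805] rot [180.    0.   -5.5] F [ 0.7 -0.2 -0.4] M [-0.044  0.034 -0.008] g 0.995
```

View pics/w1c.png

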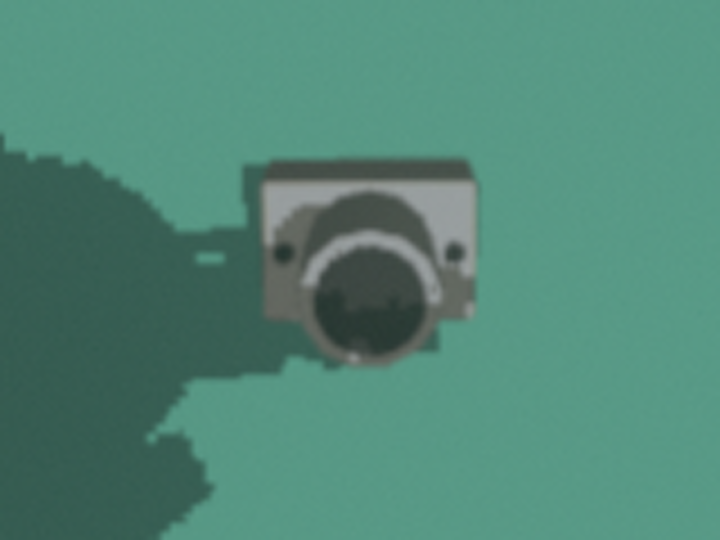

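The block's edges lie parallel to the image axes, with its top corners at (262,181) and (475,181) and its holes at (284,253) and (454,253). The socket rim is centred at about (371,298).

```bash
python3 - <<'E'
from h import *
f=load('w1.png'); w=lambda x,y,z:pt(f,242+(x+.5)/4.5-.5,120+(y+.5)/4.5-.5,z)
a,b=w(284,253,.024),w(454,253,.024);c,d=w(262,181,.024),w(475,181,.024)
ang=lambda v:np.degrees(np.arctan2(v[1],v[0]))
print((a+b)/2,ang(b-a),ang(d-c),np.linalg.norm(d-c)); print(w(371,298,.058))
E
python3 go.py 0.5185 0.2395 0.030 -5
```

```text
[0.51977237 0.2401954  0.024     ] -5.4529840581703635 -5.455548181442375 0.04293977764454894
[0.52010273 0.24083137 0.058     ]
t 2.075 shift [ -0.   -1.7 150.5] turn [ 0.   0.  -0.5] pos [0.5184 0.2379 0.1805] rot [180.    0.   -5.5] F [ 0.7 -0.2 -0.4] M [-0.044  0.034 -0.008] g 0.995
```

```bash
python3 -m crank '[[[85,1,-2.6,50,0,0,0],[85,1,-2.6,100,0,0,0],[85,1,-2.6,140,0,0,0],[85,1,-2.6,150,0,0,0],[85,1,-2.6,150,0,0,0]]]' 40; python3 -m crank '[[[10,0,0,0,0,0,0],[10,0,0,0,0,0,0],[10,0,0,0,0,0,0],[10,0,0,0,0,0,0],[10,0,0,0,0,0,0]]]' 40;python3 -m crank '[[[10,0,0,0,0,0,0],[10,0,0,0,0,0,0],[10,0,0,0,0,0,0]]]' 40; python3 go.py 0.5195 0.2405 0.15 -5
```

```text
time: 2.7
eef_pos: [0.5203, 0.2407, 0.0312]
tcp_rot: [-180.0, -0.0, -5.5]
wrist_force: [-0.1, -0.2, 0.2]
gripper_width: 0.995
time: 3.32
eef_pos: [0.5201, 0.2412, 0.031]
tcp_rot: [-180.0, -0.0, -5.5]
wrist_force: [-2.1, 0.3, 6.1]
gripper_width: 0.302
time: 3.7
eef_pos: [0.5201, 0.2413, 0.031]
tcp_rot: [-180.0, -0.0, -5.5]
wrist_force: [-0.9, -0.6, 5.8]
gripper_width: 0.302
t 3.7 shift [  -0.4    0.8 -119. ] turn [-0.  -0.  -0.5] pos [0.5201 0.2413 0.031 ] rot [-180.    -0.    -5.5] F [-0.9 -0.6  5.8] M [-0.103  0.242 -0.061] g 0.302
```

```bash
python3 -m crank '[[[10,0,0,-20,0,0,0],[10,0,0,-70,0,0,0],[10,0,0,-130,0,0,0],[10,0,40,-130,0,0,5],[10,0,80,-130,0,0,10]]]' 40;  python3 go.py 0.5125 -0.0968 0.161 -15.5
```

```text
time: 4.32
eef_pos: [0.5123, 0.1608, 0.1622]
tcp_rot: [-179.9, -0.1, -15.6]
wrist_force: [0.3, 0.4, -1.1]
gripper_width: 0.302
t 4.325 shift [ 69.3 248.1   1.1] turn [-0.1 -0.1 -0.1] pos [0.5123 0.1608 0.1622] rot [-1.799e+02 -1.000e-01 -1.560e+01] F [ 0.3  0.4 -1.1] M [0.007 0.047 0.01 ] g 0.302
```

```bash
python3 -m crank '[[[10,14,50,0,0,0,0],[10,28,100,0,0,0,0],[10,42,150,0,0,0,0],[10,56,200,0,0,0,0],[10,69,248,0,0,0,0]]]' 40; python3 -m crank '[[[10,0,0,0,0,0,0],[10,0,0,0,0,0,0]]]' 40;python3 go.py 0.5125 -0.0968 0.161 -15.5; python3 -c "
from h import *
f=grab('wrist','w2.png')
"
```

```text
time: 4.95
eef_pos: [0.5125, -0.0977, 0.1616]
tcp_rot: [-180.0, -0.1, -15.5]
wrist_force: [1.0, 0.0, -0.7]
gripper_width: 0.302
time: 5.2
eef_pos: [0.5126, -0.0957, 0.161]
tcp_rot: [-180.0, -0.0, -15.5]
wrist_force: [1.1, 0.0, -1.0]
gripper_width: 0.299
t 5.2 shift [ 0.2  1.1 -0. ] turn [-0. -0.  0.] pos [ 0.5126 -0.0957  0.161 ] rot [-180.    -0.   -15.5] F [ 1.1  0.  -1. ] M [ 0.029 -0.02   0.006] g 0.299
```

View pics/w2.png

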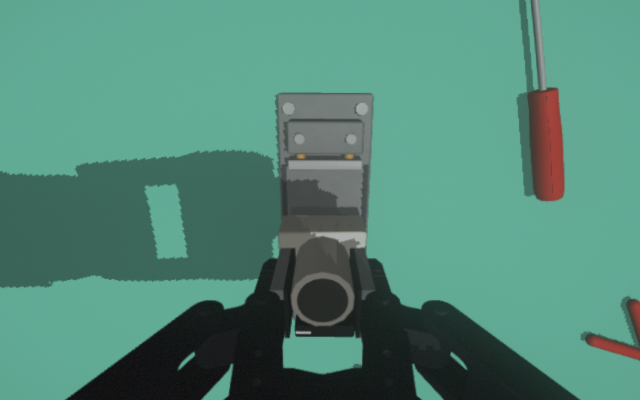

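The wrist view shows the bracket held upright and square. The stop plate's front top edge runs from about (288,168) to (362,168), and the base's far edge from (278,94) to (373,94).

```bash
python3 - <<'E'
from h import *
f=load('w2.png'); ang=lambda v:np.degrees(np.arctan2(v[1],v[0]))
a,b=pt(f,288,168,.041),pt(f,362,168,.041); c,d=pt(f,278,94,.012),pt(f,373,94,.012)
print(a,b,ang(b-a),np.linalg.norm(b-a),(a+b)/2); print((c+d)/2,ang(d-c),np.linalg.norm(c-d))
print(pt(f,323,299,.161+.0265))
th=np.radians(74.5);X=np.array([np.cos(th),np.sin(th)]);Y=np.array([-X[1],X[0]])
for n,p in(('stop',(a+b)/2),('end',(c+d)/2)): print(n,(p[:2]-[.4855,-.195])@X-.1,(p[:2]-[.4855,-.195])@Y)
E
```

```text
[ 0.49118573 -0.07063555  0.041     ] [ 0.54851638 -0.08654656  0.041     ] -15.510969289708228 0.059497591529122214 [ 0.51985105 -0.07859105  0.041     ]
[ 0.5354663  -0.02425194  0.012     ] -15.498999630649228 0.07947557598043531
[ 0.51290603 -0.09644912  0.1875    ]
stop 0.021355125831596128 -0.0019927847710425593
end 0.07789094552785408 -0.002518614872216313
```

```bash
python3 go.py 0.5137 -0.0973 0.0495 -15.5; python3 -m crank '[[[10,1.6,1.2,40,0,0,0],[10,1.6,1.2,70,0,0,0],[10,1.6,1.2,80,0,0,0],[10,1.6,1.2,90,0,0,0],[10,1.6,1.2,90,0,0,0]]]' 40; python3 -m crank '[[[10,0,0,6,0,0,0],[10,0,0,12,0,0,0],[10,0,0,17,0,0,0],[10,0,0,20,0,0,0],[10,0,0,20,0,0,0]]]' 40; python3 go.py 0.5137 -0.0973 0.0495 -15.5
```

```text
t 5.25 shift [  1.5   1.7 111.4] turn [-0.  -0.   0.1] pos [ 0.5126 -0.0953  0.1609] rot [-180.    -0.   -15.4] F [ 0.1  0.2 -0.3] M [-0.008  0.022 -0.025] g 0.301
time: 5.88
eef_pos: [0.514, -0.0973, 0.0705]
tcp_rot: [-180.0, -0.0, -15.4]
wrist_force: [0.0, -0.1, -1.0]
gripper_width: 0.298
time: 6.5
eef_pos: [0.5137, -0.0975, 0.0501]
tcp_rot: [-180.0, 0.0, -15.5]
wrist_force: [0.8, -0.9, -0.4]
gripper_width: 0.303
t 6.5 shift [-0.1 -0.2  0.6] turn [-0.  0.  0.] pos [ 0.5137 -0.0975  0.0501] rot [-180.     0.   -15.5] F [ 0.8 -0.9 -0.4] M [ 0.022  0.015 -0.008] g 0.303
```

```bash
python3 -m crank '[[[10,0,0,0.7,0,0,0],[10,0,0,0.7,0,0,0]]]' 40; python3 -m crank '[[[35,0,0,0,0,0,0],[45,0,0,0,0,0,0],[60,0,0,0,0,0,0],[85,0,0,0,0,0,0],[85,0,0,0,0,0,0]]]' 40; python3 -m crank '[[[85,0,0,-20,0,0,0],[85,0,0,-50,0,0,0],[85,0,0,-100,0,0,0],[85,0,0,-120,0,0,0],[85,0,0,-120,0,0,0]]]' 40; python3 -c "
from h import *
f=grab('wrist','w3.png');g=grab('scene','s3.png')
i=cv2.imread('pics/w3.png')[60:380,200:440]; j=cv2.resize(cv2.imread('pics/s3.png')[170:290,200:320],None,fx=4,fy=4,interpolation=cv2.INTER_CUBIC)
c=np.zeros((480,780,3),np.uint8);c[:320,:240]=i;c[:480,260:740]=j;cv2.imwrite('pics/c3.png',c)
"; python3 go.py 0.4855 -0.195 0.17 74.5
```

```text
time: 6.75
eef_pos: [0.5139, -0.0976, 0.0497]
tcp_rot: [-180.0, -0.0, -15.5]
wrist_force: [-0.2, -0.2, -0.3]
gripper_width: 0.297
time: 7.38
eef_pos: [0.5138, -0.0975, 0.0496]
tcp_rot: [-180.0, 0.0, -15.5]
wrist_force: [-0.4, -0.4, 0.5]
gripper_width: 0.994
time: 8.0
eef_pos: [0.5145, -0.0977, 0.1708]
tcp_rot: [-180.0, -0.2, -15.5]
wrist_force: [-0.2, -0.3, -1.2]
gripper_width: 0.995
t 8.1 shift [ -0.9 101.5  -1.3] turn [ -0.   0. -90.] pos [ 0.5134 -0.0974  0.1687] rot [-1.80e+02  1.00e-01 -1.55e+01] F [-0.4  0.4  0.6] M [-0.03  -0.038  0.004] g 1.0
```

View pics/c3.png

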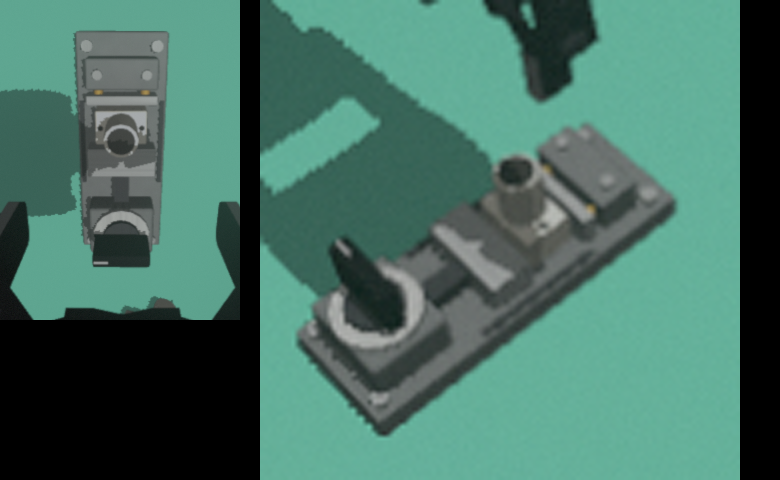

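The bracket stands upright in the pocket, square to the jaws, and the knob bar lies nearly along vise y. Next I'll move over the knob and measure its centre and angle.

```bash
python3 -m crank '[[[85,0,25,0,0,0,-10],[85,0,50,-10,0,0,-20],[85,0,75,-20,0,0,-30],[85,-1,101,-30,0,0,-40],[85,-1,101,-30,0,0,-50]]]' 40; python3 -m crank '[[[85,0,0,0,0,0,-10],[85,0,0,0,0,0,-20],[85,0,0,0,0,0,-30],[85,0,0,0,0,0,-40],[85,0,0,0,0,0,-40]]]' 40; python3 -c "
from h import *
f=grab('wrist','w4.png')
p=proj(f,[.4855,-.195,.0915]);print(p)
"; python3 go.py 0.4855 -0.195 0.20 74.5
```

```text
time: 8.72
eef_pos: [0.4853, -0.1959, 0.1987]
tcp_rot: [-179.9, 0.0, 34.8]
wrist_force: [0.3, 0.8, -0.0]
gripper_width: 0.998
time: 9.35
eef_pos: [0.4855, -0.1944, 0.1982]
tcp_rot: [-179.9, -0.0, 74.5]
wrist_force: [0.2, 0.6, 0.1]
gripper_width: 0.994
[[321.31777971 195.19100182]]
t 9.4 shift [-0.5  0.1 -1.5] turn [-0.1 -0.  -0.2] pos [ 0.4856 -0.1945  0.1985] rot [-179.9   -0.    74.3] F [0.1 0.2 0.4] M [ 0.06  -0.027  0.043] g 0.994
```

View pics/w4.png

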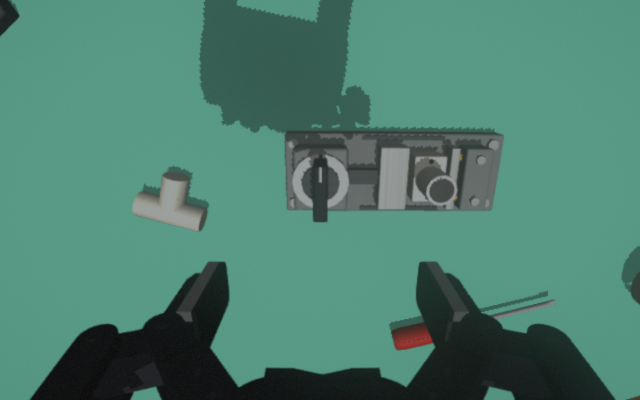

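The bar is vertical in the image, with its top spanning about (320,168) to (320,221). That puts it centred and aligned with the tool to within 1–2 mm. The tee and the bracket are both clear of the fingers, so I'll descend and grip.

```bash
python3 -m crank '[[[85,-0.5,0,50,0,0,0],[85,-0.5,0,90,0,0,0],[85,-0.5,0,120,0,0,0],[85,-0.5,0,136,0,0,0],[85,-0.5,0,136,0,0,0]]]' 40; python3 go.py 0.4855 -0.195 0.062 74.5; python3 -m crank '[[[3,0,0,0,0,0,0],[3,0,0,0,0,0,0],[3,0,0,0,0,0,0],[3,0,0,0,0,0,0],[3,0,0,0,0,0,0]]]' 60; python3 -m crank '[[[3,0,0,0,0,0,0],[3,0,0,0,0,0,0],[3,0,0,0,0,0,0],[3,0,0,0,0,0,0]]]' 60; python3 go.py 0.4855 -0.195 0.062 74.5
```

```text
time: 10.02
eef_pos: [0.4855, -0.1949, 0.0629]
tcp_rot: [-179.9, -0.0, 74.4]
wrist_force: [0.7, -0.6, -0.1]
gripper_width: 0.994
t 10.025 shift [-0.1  0.1  0.9] turn [-0.1 -0.  -0.1] pos [ 0.4855 -0.1949  0.0629] rot [-179.9   -0.    74.4] F [ 0.7 -0.6 -0.1] M [-0.073  0.063 -0.016] g 0.994
time: 10.65
eef_pos: [0.4858, -0.1959, 0.0642]
tcp_rot: [180.0, 0.1, 74.6]
wrist_force: [-4.0, -5.8, 4.9]
gripper_width: 0.126
time: 11.15
eef_pos: [0.4858, -0.1959, 0.0641]
tcp_rot: [180.0, 0.1, 74.5]
wrist_force: [-3.2, -5.4, 5.4]
gripper_width: 0.128
t 11.15 shift [ 0.8 -0.6  2.1] turn [0.  0.1 0. ] pos [ 0.4858 -0.1959  0.0641] rot [1.80e+02 1.00e-01 7.45e+01] F [-3.2 -5.4  5.4] M [-0.856  0.65  -0.037] g 0.128
```

```bash
python3 -m crank '[[[3,0,0,0,0,0,5],[3,0,0,0,0,0,10],[3,0,0,0,0,0,15],[3,0,0,0,0,0,20],[3,0,0,0,0,0,25]]]' 60; python3 go.py 0.4855 -0.195 0.062 74.5;python3 -m crank '[[[3,0,0,0,0,0,4],[3,0,0,0,0,0,8],[3,0,0,0,0,0,12],[3,0,0,0,0,0,15],[3,0,0,0,0,0,15]]]' 60; python3 go.py 0.4855 -0.195 0.062 74.5
```

```text
time: 11.78
eef_pos: [0.486, -0.1958, 0.0642]
tcp_rot: [179.9, 0.0, 49.4]
wrist_force: [-2.0, -4.0, 4.3]
gripper_width: 0.124
t 11.775 shift [ 0.2 -0.9  2.2] turn [  0.1   0.  -25.1] pos [ 0.486  -0.1958  0.0642] rot [179.9   0.   49.4] F [-2.  -4.   4.3] M [-0.609  0.314  0.157] g 0.124
time: 12.4
eef_pos: [0.4862, -0.1956, 0.0641]
tcp_rot: [179.9, -0.0, 34.6]
wrist_force: [-1.4, -3.8, 5.6]
gripper_width: 0.13
t 12.4 shift [-0.2 -0.9  2.1] turn [  0.1   0.  -39.9] pos [ 0.4862 -0.1956  0.0641] rot [179.9  -0.   34.6] F [-1.4 -3.8  5.6] M [-0.62   0.242  0.081] g 0.13
```

```bash
python3 -m crank '[[[3,0,0,0,0,0,4],[3,0,0,0,0,0,8],[3,0,0,0,0,0,12],[3,0,0,0,0,0,16],[3,0,0,0,0,0,20]]]' 60; python3 go.py 0.4855 -0.195 0.062 74.5|grep -o 'M.*'; for i in 1 2 3; do python3 -m crank '[[[3,0,0,0,0,0,1.5],[3,0,0,0,0,0,3],[3,0,0,0,0,0,3]]]' 60 |grep -E 'rot'; python3 go.py 0.4855 -0.195 0.062 74.5|grep -o 'M.*'; done
```

```text
time: 13.02
eef_pos: [0.4864, -0.1956, 0.0641]
tcp_rot: [179.9, -0.1, 14.5]
wrist_force: [-0.2, -3.2, 5.2]
gripper_width: 0.126
M [-0.535 -0.018  0.172] g 0.126
tcp_rot: [179.9, -0.1, 11.6]
M [-0.625 -0.047  0.189] g 0.129
tcp_rot: [179.9, -0.1, 8.6]
M [-0.606 -0.05   0.203] g 0.126
tcp_rot: [179.9, -0.1, 5.6]
M [-0.567 -0.116  0.166] g 0.128
```

```bash
m(){ python3 go.py 0.4855 -0.195 0.062 74.5|grep -oE "(rot|M) .*"; }; python3 -m crank '[[[3,0,0,0,0,0,0],[3,0,0,0,0,0,0],[3,0,0,0,0,0,0]]]' >/dev/null; m; python3 -m crank '[[[3,0,0,0,0,0,2],[3,0,0,0,0,0,4],[3,0,0,0,0,0,4],[3,0,0,0,0,0,4]]]' >/dev/null; m; python3 -m crank '[[[3,0,0,0,0,0,2],[3,0,0,0,0,0,4],[3,0,0,0,0,0,4],[3,0,0,0,0,0,4]]]'>/dev/null; m
```

```text
rot [ 1.799e+02 -1.000e-01  5.600e+00] F [-0.3 -4.1  5.5] M [-0.609 -0.114  0.126] g 0.122
rot [ 1.799e+02 -1.000e-01  1.600e+00] F [ 0.9 -3.5  5. ] M [-0.599 -0.134  0.103] g 0.126
rot [ 1.799e+02 -1.000e-01 -2.400e+00] F [ 0.5 -3.2  5.1] M [-0.603 -0.221  0.125] g 0.124
```

```bash
python3 -c "
from h import *
f=grab('scene','s5.png');g=grab('top','t5.png')
c=np.zeros((480,800,3),np.uint8);c[:,:400]=cv2.resize(cv2.imread('pics/s5.png')[180:276,205:285],(400,480),interpolation=cv2.INTER_CUBIC)
c[:,400:]=cv2.resize(cv2.imread('pics/t5.png')[195:267,318:378],(400,480),interpolation=cv2.INTER_CUBIC);cv2.imwrite('pics/c5.png',c)"
```

```text
(no output)
```

View pics/c5.png

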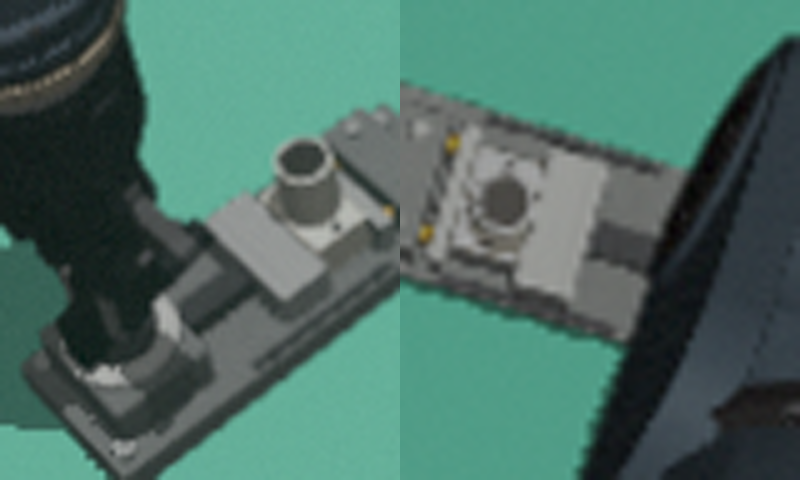

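The jaw has reached the bracket and only a sliver of gap is left at the stop. At 77° the torque still reads as running free, so I'll carry on in small steps.

```bash
m(){ python3 go.py 0.4855 -0.195 0.062 74.5|grep -oE "(rot|M) .*"; }; python3 -m crank '[[[3,0,0,0,0,0,1],[3,0,0,0,0,0,2],[3,0,0,0,0,0,3],[3,0,0,0,0,0,3],[3,0,0,0,0,0,3]]]' >/dev/null; m; python3 -m crank '[[[3,0,0,0,0,0,1],[3,0,0,0,0,0,2],[3,0,0,0,0,0,3],[3,0,0,0,0,0,3],[3,0,0,0,0,0,3]]]' >/dev/null; m; python3 -m crank '[[[3,0,0,0,0,0,1],[3,0,0,0,0,0,2],[3,0,0,0,0,0,3],[3,0,0,0,0,0,3],[3,0,0,0,0,0,3]]]' >/dev/null; m
```

```text
rot [ 1.799e+02 -1.000e-01 -5.400e+00] F [ 1.3 -3.4  5.6] M [-0.691 -0.229  0.225] g 0.127
rot [ 1.799e+02 -1.000e-01 -8.400e+00] F [ 2.1 -4.8  5.3] M [-0.709 -0.256  0.222] g 0.131
rot [ 1.799e+02 -1.000e-01 -1.140e+01] F [ 1.3 -4.8  5.6] M [-0.697 -0.312  0.198] g 0.127
```

```bash
m(){ python3 go.py 0.4855 -0.195 0.062 74.5|grep -oE "(rot|M) .*"; }; python3 -m crank '[[[3,0,0,0,0,0,1],[3,0,0,0,0,0,2],[3,0,0,0,0,0,2]]]' >/dev/null; m; python3 -m crank '[[[3,0,0,0,0,0,0],[3,0,0,0,0,0,0]]]' >/dev/null; m; python3 -m crank '[[[3,0,0,0,0,0,1],[3,0,0,0,0,0,2],[3,0,0,0,0,0,2]]]' >/dev/null; m; python3 -m crank '[[[3,0,0,0,0,0,0],[3,0,0,0,0,0,0]]]' >/dev/null; m;  python3 -m crank '[[[3,0,0,0,0,0,1],[3,0,0,0,0,0,2],[3,0,0,0,0,0,2]]]' >/dev/null; m;python3 -m crank '[[[3,0,0,0,0,0,0],[3,0,0,0,0,0,0]]]' >/dev/null; m
```

```text
rot [ 1.799e+02 -1.000e-01 -1.340e+01] F [ 1.7 -4.1  5.2] M [-0.78  -0.31   0.273] g 0.128
rot [ 1.80e+02 -1.00e-01 -1.34e+01] F [ 2.5 -4.   4.6] M [-0.813 -0.323  0.243] g 0.129
rot [ 1.80e+02 -1.00e-01 -1.54e+01] F [ 1.5 -4.8  4.9] M [-0.772 -0.377  0.303] g 0.126
rot [ 1.80e+02 -1.00e-01 -1.54e+01] F [ 2.2 -4.5  4.8] M [-0.797 -0.387  0.336] g 0.126
rot [ 1.80e+02 -1.00e-01 -1.74e+01] F [ 1.9 -4.5  4.7] M [-0.815 -0.407  0.292] g 0.128
rot [ 1.80e+02 -1.00e-01 -1.74e+01] F [ 1.1 -3.8  5.5] M [-0.913 -0.416  0.344] g 0.129
```

```bash
m(){ python3 go.py 0.4855 -0.195 0.062 74.5|grep -oE "(rot|M) .*"; }; python3 -m crank '[[[3,0,0,0,0,0,1],[3,0,0,0,0,0,2]]]' >/dev/null; m; python3 -m crank '[[[3,0,0,0,0,0,0],[3,0,0,0,0,0,0]]]' >/dev/null; m; python3 -m crank '[[[3,0,0,0,0,0,1],[3,0,0,0,0,0,2]]]' >/dev/null; m; python3 -m crank '[[[3,0,0,0,0,0,0],[3,0,0,0,0,0,0]]]' >/dev/null; m; 
```

```text
rot [ 1.80e+02 -1.00e-01 -1.94e+01] F [ 2.  -4.2  4.6] M [-0.85  -0.464  0.384] g 0.127
rot [ 1.80e+02 -1.00e-01 -1.94e+01] F [ 2.6 -5.2  5.2] M [-0.811 -0.428  0.306] g 0.127
rot [180.   -0.2 -21.4] F [ 2.2 -4.5  5.4] M [-0.862 -0.505  0.379] g 0.125
rot [180.   -0.2 -21.4] F [ 2.2 -4.2  5.1] M [-0.909 -0.465  0.341] g 0.127
```

```bash
python3 -c "
from h import *
g=grab('scene','s6.png')
a=cv2.imread('pics/s5.png')[180:276,205:285];b=cv2.imread('pics/s6.png')[180:276,205:285]
c=np.hstack([cv2.resize(x,(400,480),interpolation=cv2.INTER_CUBIC) for x in(a,b)]);cv2.imwrite('pics/c6.png',c)"
```

```text
(no output)
```

View pics/c6.png

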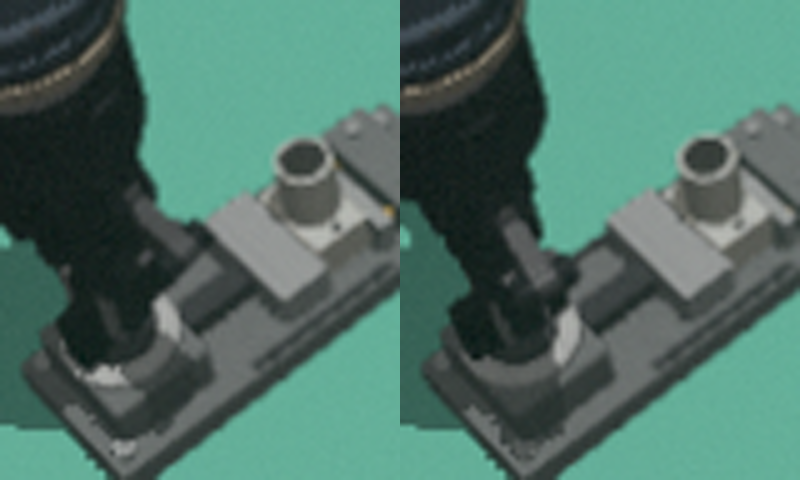

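The jaw and bracket have now closed up to the stop plate. Torque has levelled off at about 0.38 N m moving and 0.34 at rest, so the first slip was near yaw -18°. I'll turn a little more, confirm the plateau, and stop around -30°.

```bash
m(){ python3 go.py 0.4855 -0.195 0.062 74.5|grep -oE "(rot|M) .*"; }; python3 -m crank '[[[3,0,0,0,0,0,1],[3,0,0,0,0,0,2]]]' >/dev/null; m; python3 -m crank '[[[3,0,0,0,0,0,1],[3,0,0,0,0,0,2]]]' >/dev/null; m;  python3 -m crank '[[[3,0,0,0,0,0,0],[3,0,0,0,0,0,0]]]' >/dev/null; m; python3 -m crank '[[[3,0,0,0,0,0,1],[3,0,0,0,0,0,2]]]' >/dev/null; m;  python3 -m crank '[[[3,0,0,0,0,0,0],[3,0,0,0,0,0,0]]]' >/dev/null; m
```

```text
rot [180.   -0.2 -23.4] F [ 1.7 -5.   5.6] M [-0.909 -0.456  0.392] g 0.126
rot [180.   -0.2 -25.4] F [ 2.2 -5.   4.6] M [-0.906 -0.484  0.411] g 0.125
rot [180.   -0.2 -25.4] F [ 2.2 -4.8  5. ] M [-0.911 -0.463  0.383] g 0.128
rot [180.   -0.2 -27.4] F [ 1.7 -3.9  3.8] M [-0.896 -0.528  0.449] g 0.132
rot [180.   -0.2 -27.4] F [ 2.1 -3.7  5.6] M [-0.919 -0.568  0.388] g 0.126
```

```bash
m(){ python3 go.py 0.4855 -0.195 0.062 74.5|grep -oE "(rot|M) .*"; }; python3 -m crank '[[[3,0,0,0,0,0,1],[3,0,0,0,0,0,2]]]' >/dev/null; m; python3 -m crank '[[[3,0,0,0,0,0,0],[3,0,0,0,0,0,0]]]' >/dev/null; m; python3 -m crank '[[[3,0,0,0,0,0,1],[3,0,0,0,0,0,2]]]' >/dev/null; m;  python3 -m crank '[[[3,0,0,0,0,0,0],[3,0,0,0,0,0,0]]]' >/dev/null; m
```

```text
rot [180.   -0.2 -29.4] F [ 3.2 -5.4  5. ] M [-0.916 -0.518  0.409] g 0.127
rot [180.   -0.2 -29.4] F [ 2.6 -5.5  5.2] M [-0.94  -0.521  0.434] g 0.127
rot [180.   -0.2 -31.4] F [ 2.3 -4.3  4.2] M [-0.899 -0.49   0.384] g 0.124
rot [180.   -0.2 -31.4] F [ 2.4 -5.   5. ] M [-0.908 -0.539  0.326] g 0.122
```

The torque is flat at about 0.4 from -19° to -31°, so roughly 10–13° of slip. I'll release, back off and check the ring mark.

```bash
python3 -m crank '[[[30,0,0,0,0,0,0],[60,0,0,0,0,0,0],[85,0,0,0,0,0,0],[85,0,0,0,0,0,0],[85,0,0,0,0,0,0]]]' 60;  python3 -m crank '[[[85,0,0,-20,0,0,0],[85,0,0,-50,0,0,0],[85,0,0,-90,0,0,0],[85,0,0,-90,0,0,0],[85,0,0,-90,0,0,0]]]' | tail -2; python3 -c "
from h import *
g=grab('wrist','w7.png')
p=proj(g,[.4855,-.195,.06])[0];c=np.clip(p.astype(int)-[60,45],0,[520,310]);print(p,c)
i=cv2.imread('pics/w7.png')
cv2.imwrite('pics/c7.png',cv2.resize(i[c[1]:c[1]+90,c[0]:c[0]+120],None,fx=6.5,fy=6.5,interpolation=cv2.INTER_CUBIC))"
```

```text
time: 23.3
eef_pos: [0.4858, -0.195, 0.0635]
tcp_rot: [-180.0, 0.0, -31.5]
wrist_force: [-0.4, 0.0, 0.6]
gripper_width: 0.995
wrist_force: [0.1, 0.7, -1.6]
gripper_width: 0.996
[322.24469322 200.85145025] [262 155]
```

View pics/c7.png

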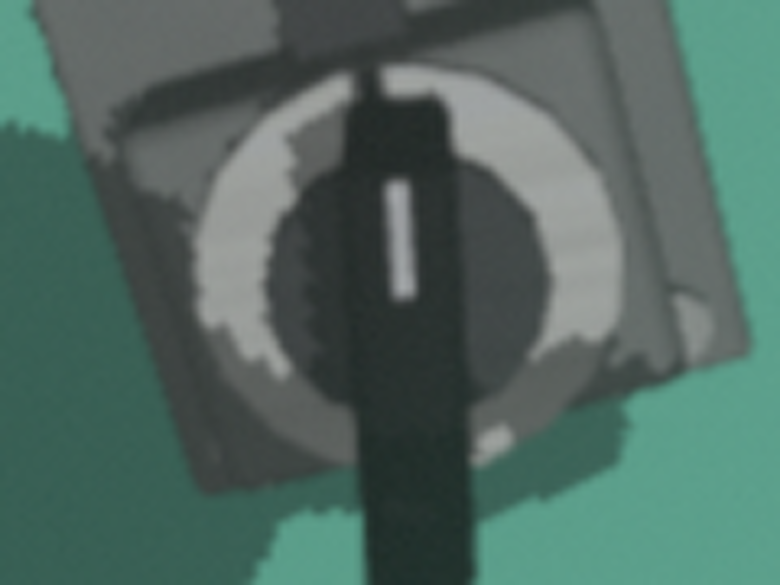

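The black ring mark shows at about (367,80), with the ring centred at about (408,267). The bar's white line runs from (397,180) to (404,299).

```bash
python3 - <<'E'
from h import *
f=load('w7.png'); w=lambda x,y,z:pt(f,262+(x+.5)/6.5-.5,155+(y+.5)/6.5-.5,z)
ang=lambda v:np.degrees(np.arctan2(v[1],v[0]))
for z in(.05,.055):
  m=w(367,80,z); c=w(408,267,z); print(z,'ring c',c,'r',np.linalg.norm(m-c),'mark',ang(m-c),'width',np.linalg.norm(w(195,267,z)-w(622,267,z)))
a,b=w(397,180,.0915),w(404,299,.0915); print('line',ang(a-b),np.linalg.norm(a-b))
a,b=w(345,160,.0915),w(359,500,.0915);print('left edge',ang(a-b)); a,b=w(450,160,.0915),w(472,500,.0915);print('right edge',ang(a-b))
for sn in('s3','s5','s6'): pass
s=env.state();print(s['time'],s['wrist_force'])
E
```

```text
0.05 ring c [ 0.48725566 -0.19521409  0.05      ] r 0.0232657149945139 mark 70.36546057637669 width 0.05074497059703508
0.055 ring c [ 0.48810723 -0.19377344  0.055     ] r 0.022791230801556546 mark 70.36546057637673 width 0.049710070684177994
line 61.76847117755613 0.012298378558677978
left edge 60.36455984183528
right edge 62.55316072143082
23.975 [ 0.73471208  0.30848745 -0.26939304]
```

The slip is about 9° (0.15 rad) after release and about 12° while held, which is in range. I'll take one last look at the bracket before handing in.

```bash
python3 -c "
from h import *
grab('scene','s8.png');grab('top','t8.png')
c=np.zeros((480,800,3),np.uint8);c[:,:400]=cv2.resize(cv2.imread('pics/s8.png')[180:276,225:305],(400,480),interpolation=cv2.INTER_CUBIC)
c[:,400:]=cv2.resize(cv2.imread('pics/t8.png')[195:267,308:368],(400,480),interpolation=cv2.INTER_CUBIC);cv2.imwrite('pics/c8.png',c)"
```

```text
(no output)
```

View pics/c8.png

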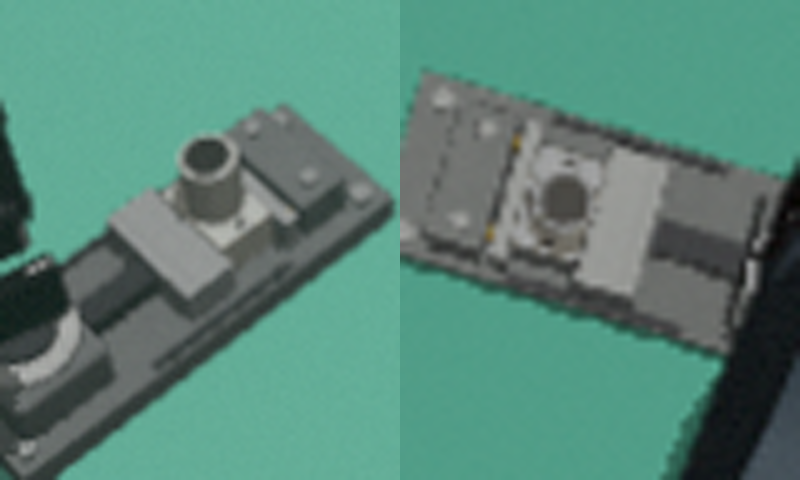

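The bracket stands upright, clamped between the jaw and the stop plate and centred in the jaws. The gripper is clear of everything, so I'm handing in.

```bash
python3 -c "
from rig import env
print(env.close_job())"
```

```text
the job is handed in; nothing more can be done
None
```

The bracket is clamped upright in the vise, socket up, and I handed the job in at about 24 s of the 69 s allowed. No verdict was reported.

I gripped the bracket by its socket, turned it about 10° to square it with the vise, set it on the pocket floor and let go. I then turned the knob clockwise about 106° until the clutch slipped, opened the gripper and backed off 90 mm.

**Last checks**
- **Bracket:** the final scene and top pictures show it upright and square, with no visible gap to the jaw or the stop plate. I had no direct reading of the clamping force. The only evidence for it is the knob torque rising from about 0.2 to 0.4 N m and then levelling off.
- **Clutch slip:** the ring mark against the bar's white line gives about 9° (0.15 rad) after release, good to roughly ±3°. The torque suggested 10–13° while I held the knob. The difference fits the bar's springy give of about 3°, and both are inside 0.04 to 0.45 rad.
- **First slip:** torque readings were noisy (about ±0.03 N m), so the point of first slip is known only to within about 4°.
- **Other objects:** the arm stayed well clear of the cup, screwdriver and tee. I did not measure their positions again at the end.

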